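# Push the pepper mill into its rack bay and shut the bar

## Task

Put the wooden pepper mill away in the one empty bay of the steel condiment rack: push it along the counter, low on its body so that it slides without tipping, until it stands in the bay on its round mat. Then push the rack's swinging retaining bar fully shut in front of the bays. Never lift the mill, and leave the spice jars and the other things on the counter where they are.

Things in the scene. Friction and masses are not known exactly. Their poses are not given: they have to be found in the camera images.
- pepper_mill: turned wooden pepper mill, loose, standing, 58 mm in diameter at the foot, 170 mm tall, about 0.2 kg; it is round, so its yaw does not matter; origin at the centre of its underside, z up; it tips if it is pushed high
- rack: fixed condiment rack of steel sheet; origin on the counter under the middle bay, +x to its back, +y to its left. Three bays without floor, 68 mm wide, at y = -72, 0, +72 mm, open to -x; two hold a spice jar, any may be the empty one. Dividers 4 mm thick (6 mm front rods), 55 mm high, from x = -31 (mouth) to 34 mm (back, 90 mm high). A mill that touches the back has its centre at x = 5 mm
- mill_mat: black rubber disc, 60 mm in diameter and under 1 mm thick, stuck to the counter in the middle of the empty bay, at rack x = 5 mm: the mill's place. Origin at its centre; it is no obstacle
- bar (a joint): swing of the retaining bar about its upright pin at the rack's left front corner (rack x = -39, y = 118 mm), rad: 0 shut (across all three mouths, inner face at rack x = -36 mm), 1.57 straight out towards the robot, 2.2 its limit; it shuts counterclockwise seen from above. Light friction hinge (0.04 N m), no spring or catch: it stays where it is left
- bar_hinge (a point): the bar's pin, at the bar's mid height of 40 mm; a flat steel bar 5 mm thick, 20 mm high (30 to 50 mm above the counter), 246 mm long from pin to free end
- bar_end (a point): the free end of the bar, at its mid height of 40 mm
- spice_a: spice jar with a green label and a dark cap, loose, 45 mm in diameter, 105 mm tall, standing in one bay; origin at the centre of its underside
- spice_b: spice jar with a green label and a dark cap, loose, 44 mm in diameter, 105 mm tall, standing in another bay; origin at the centre of its underside
- salt_box: wooden salt box, loose, 79 x 112 mm, 80 mm tall, to the right of the rack; leave it alone; origin at the centre of its underside
- egg_cup: small steel cup, loose, 67 mm wide, 42 mm tall, on the right; leave it alone; origin at the centre of its underside
- dial_timer: kitchen timer with a red top, loose, 66 mm wide, 55 mm tall, on the right; leave it alone; origin at the centre of its underside
- shelf_mug: white mug, loose, 84 mm wide, 115 mm with its handle, 90 mm tall, on the left; leave it alone; origin at the centre of its underside
- flour_cup: small steel cup, loose, 71 mm wide, 42 mm tall, behind the rack on the left; leave it alone; origin at the centre of its underside

How it is judged:
By the outcome, as a careful person would: the job done as asked, in the order asked, and still so for the second after the job is handed in, with the robot touching nothing.
It also fails if it takes over 58 s, if anything falls off the work surface, if the arm or the gripper's body presses on something with over 40 N, if the wrist force passes 120 N, or if a joint passes its speed limit or range.

## Robot

A 6-joint arm with a two-finger parallel gripper is mounted at the origin on a cart in front of the work surface, level with it; the furniture and walls round the work are solid. World frame = base frame: x ahead of the robot, y to its left, z up, the work surface at z = 0. Lengths are in mm, angles in rad, forces in N, time in s.
With the tool pointing down it reaches from about 275 to 1000 mm from the base axis. Payload 8.4 kg.
Tool frame: the origin (TCP) lies midway between the tips of the shut fingers; the grasp point (between the pads) lies 19 mm behind it; z points along the fingers, y is the line along which they close (so a half turn about z gives the same grasp; the last joint's range is limited). The gripper opens to 85 mm and grips with 20 to 120 N. Pads are 22 mm wide; open, the fingers measure 114 mm over their backs; the gripper's body (76 mm by 85 mm) begins 54 mm behind the grasp point. The pads swing forward as they close: fully open they stand 13 mm farther back than shut.
Start: joints at [-1.329, 0.353, 1.633, -0, 1.155, -0.002], TCP at [150.868, -606.52, 231.281] pointing down, gripper open.
Joint ranges: [-2.63, 2.63], [-0.92, 2.1], [0.06, 2.66], [-1.3, 4.44], [0, 2.69], [-3.02, 3.02]. Speed limits (rad/s): [2.22, 2.22, 2.79, 3.14, 3.14, 3.14].

## Interface

Orientations are given as [roll, pitch, yaw] about the fixed x, y, z axes, in that order (R = Rz(yaw) Ry(pitch) Rx(roll)).
In Python, from rig import telemetry, optics, r gives the robot as it stands.
- The arm moves only by the tool play_rows, never from a script. Its arguments are lists of equal length, an entry for each row: "dp": the shift along the tool's x, y, z in units of 40 mm (1.0 is 40 mm), a list of three; "rot": the turn, a rotation vector about the tool's x, y, z in units of 6 degrees (1.0 is 6 degrees), a list of three. In form: {"dp": [[tx, ty, tz], ...], "rot": [[ax, ay, az], ...]}. A call has 1 to 5 rows; each row is the pose to reach, as a shift and turn from the pose commanded when the call began, along the tool's axes at that moment; what a row does not reach only later rows make up. A row lasts 1/12 s, in which the tool goes at most 41.7 mm and 7.16 degrees, less where a joint would pass 70% of its speed; a pose out of reach is approached as far as the arm can. A call with a gripper value outside its range is refused whole. "fingers" is the opening, from 0 (shut) to 1 (fully open), set as the call begins (left out, the last holds). The fingers move at their own pace and stop on an object; "grip_force" is the grip in N (left out, the last holds). Time passes only in rows, so rows that repeat a pose let the fingers close. It gives the time, the measured TCP pose, the force, the opening and the grip force at its end, in the units of the state.
- telemetry.sense(): the state, without advancing time (a new reading comes with each control period).
- optics.grab_frame(name): name is "scene" or "top" or "wrist"; returns a dict with "color" (420x560x3 uint8, red, green, blue), "mtx" (3x3 intrinsics, pixels), "R" (3x3) and "t" (3): a world point X has camera coordinates R X + t; the wrist camera has in their place "mount" (4x4, takes a point from camera to tool coordinates, whose origin is the TCP and whose axes are the flange's). Camera axes: x right, y down, z forward; pixel columns grow to the right and rows downward; lengths in mm; the calibration is good to about 2 mm. The wrist camera is an equidistant fisheye: a pixel r from the principal point sees the ray r / f radians off the axis. A picture is of the moment at which its call begins: read the wrist's pose just before it. There is no depth.
- r.sign_off(): hands the job in; it is judged then, once.
The state is a dict: "clock": time; "qpos": joint angles; "qvel": joint speeds; "joint_efforts": joint torques, N m; "eef_pos": TCP position; "tcp_rot": TCP orientation; "contact_force": force on the tool from outside, world axes, zero at the start; "wrist_torque": the same for the moment, N m; "opening": opening from 0.0 (shut) to 1.0 (fully open); "grasp_force": force on a finger pad.
Only numpy, scipy, OpenCV 4.12 (cv2) and the standard library are available. Lean on these libraries where they do the work, as an engineer would, in place of code of your own. Each camera call takes 0.05 s, during which the arm holds its last target. There are 200 camera calls.

## Working session

There is one attempt and no reset: what is moved stays moved. The work goes in short steps, Python scripts to look and compute and a tool call to move; the robot and the scene stay as the last step left them, time stands still between calls to the robot, and variables do not carry over. Pictures are saved under pics/ and viewed, at most 10 in all, crops included, and the job is handed in when it is done.

Besides the shell and the picture viewer there is one more tool, called as name(argument=value, ...) on one line, values as JSON. play_rows: Moves the arm, as the interface text tells. Its arguments: {"type":"object","properties":{"dp":{"type":"array"},"rot":{"type":"array"},"fingers":{"type":"number"},"grip_force":{"type":"number"}},"required":["dp","rot"]}

```bash
mkdir -p pics && cat > h.py <<'E'
import numpy as np, cv2
from rig import telemetry, optics, r
def grab(n,f):
    d=optics.grab_frame(n); cv2.imwrite('pics/'+f,d['color'][...,::-1]); np.savez('pics/'+f[:-4]+'.npz',**d); return d
def ray(d,u,v,z):
    R=np.array(d['R']);t=np.array(d['t']);K=np.array(d['mtx'])
    c=-R.T@t; w=R.T@np.linalg.solve(K,[u,v,1]); return c+w*(z-c[2])/w[2]
def proj(d,X):
    p=np.array(d['mtx'])@(np.array(d['R'])@np.array(X)+np.array(d['t'])); return p[:2]/p[2]
E
python3 - <<'E'
from h import *
for n in('top','scene'):
    d=grab(n,n+'1.png'); R=np.array(d['R']); print(n,-R.T@np.array(d['t']),d['mtx'],R)
print(telemetry.sense())
E
```

```text
top [ 404.5129778    21.66350088 1190.72653152] [[384.65163915   0.         271.72630486]
 [  0.         384.65163915 211.03663909]
 [  0.           0.           1.        ]] [[ 0.01807897 -0.99970643  0.01613099]
 [-0.99069248 -0.02008829 -0.13462862]
 [ 0.13491314 -0.01354691 -0.99076482]]
scene [-137.0084284   991.36217114 1280.30844254] [[508.13724918   0.         280.27471895]
 [  0.         508.13724918 209.15043185]
 [  0.           0.           1.        ]] [[-0.82058287 -0.57149673 -0.00593657]
 [-0.40344182  0.58657629 -0.70225562]
 [ 0.40481904 -0.57386387 -0.71190013]]
{'clock': 0.1, 'qpos': array([-1.32937493e+00,  3.53578787e-01,  1.63401645e+00,  8.52209107e-06,
        1.15520916e+00, -2.41989301e-03]), 'qvel': array([ 0.00081554, -0.00128848, -0.001991  , -0.00015686,  0.00093602,
        0.00044527]), 'joint_efforts': array([-1.15104256e-03, -6.06356764e+01, -3.42821181e+01,  9.02501233e-05,
        4.12569716e-03, -3.29982288e-05]), 'eef_pos': array([ 150.78879498, -606.12042717,  230.65535428]), 'tcp_rot': array([-3.14038093e+00, -1.07247729e-05,  2.43837838e-01]), 'contact_force': array([ 0.56031278,  0.32095514, -0.35658858]), 'wrist_torque': array([ 0.01774725, -0.00489357, -0.00076193]), 'grasp_force': 0.0, 'opening': 0.9953750332487382}
```

View pics/top1.png

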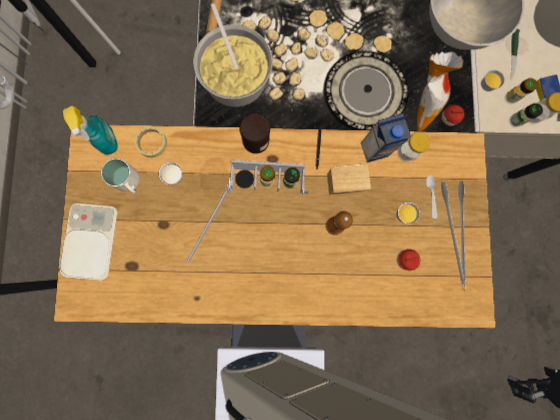

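View pics/scene1.png

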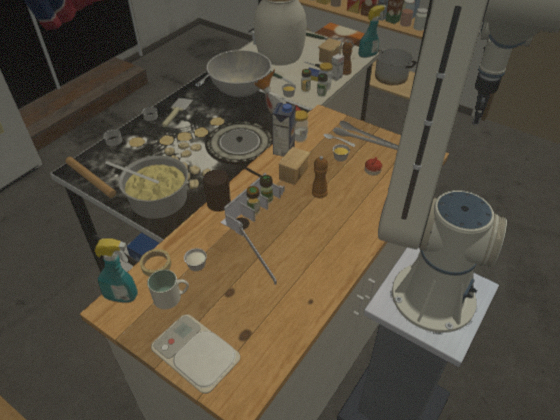

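The top view shows the empty left bay with its mat at about (245,179), jars at (267,174) and (291,177), the mill at (342,221), and the open bar running from (230,185) to (188,260). I'll zoom in to measure.

```bash
python3 - <<'E'
from h import *
im=cv2.imread('pics/top1.png')[145:265,180:340]
cv2.imwrite('pics/c1.png',cv2.resize(im,(800,600),interpolation=cv2.INTER_CUBIC))
im=cv2.imread('pics/scene1.png')[150:290,200:387]
cv2.imwrite('pics/c2.png',cv2.resize(im,(800,600),interpolation=cv2.INTER_CUBIC))
d=np.load('pics/top1.npz')
# mat dark mask
g=cv2.cvtColor(d['color'],cv2.COLOR_RGB2GRAY)
m=(g<60).astype('uint8');m2=np.zeros_like(m);m2[165:192,233:256]=m[165:192,233:256]
n,l,s,c=cv2.connectedComponentsWithStats(m2)
for i in range(1,n):
    if s[i,4]>20: print(s[i],c[i],ray(d,*c[i],0.5))
hsv=cv2.cvtColor(d['color'],cv2.COLOR_RGB2HSV)
m2=np.zeros_like(m);m2[205:240,322:365]=(hsv[205:240,322:365,2]<150)
n,l,s,c=cv2.connectedComponentsWithStats(m2)
for i in range(1,n):
    if s[i,4]>20: print('mill',s[i],c[i],ray(d,*c[i],0),ray(d,*c[i],150))
E
```

```text
[236 171  18  17 239] [244.08368201 178.65271967] [6.67929623e+02 9.44752538e+01 5.00000000e-01]
mill [325 211  28  24 444] [338.37162162 222.47297297] [ 534.86102274 -203.230117      0.        ] [ 518.44062207 -174.8994787   150.        ]
```

View pics/c1.png

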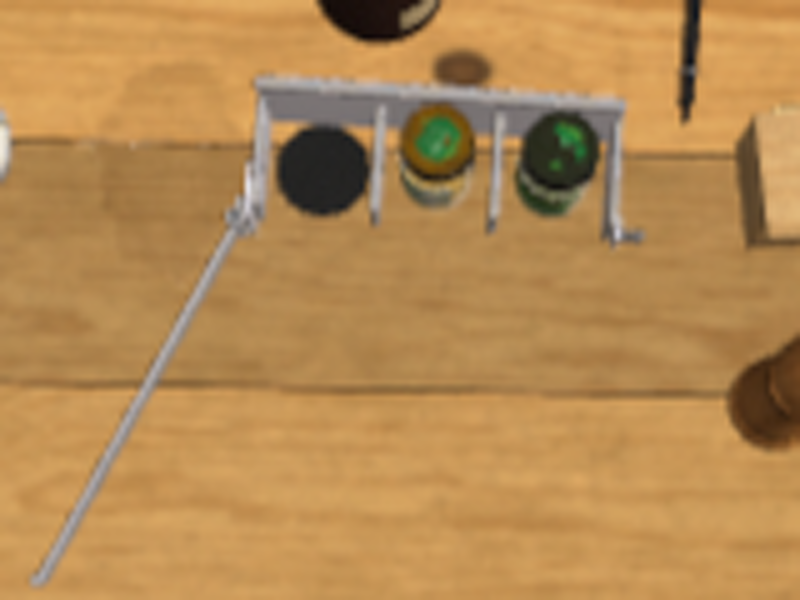

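View pics/c2.png

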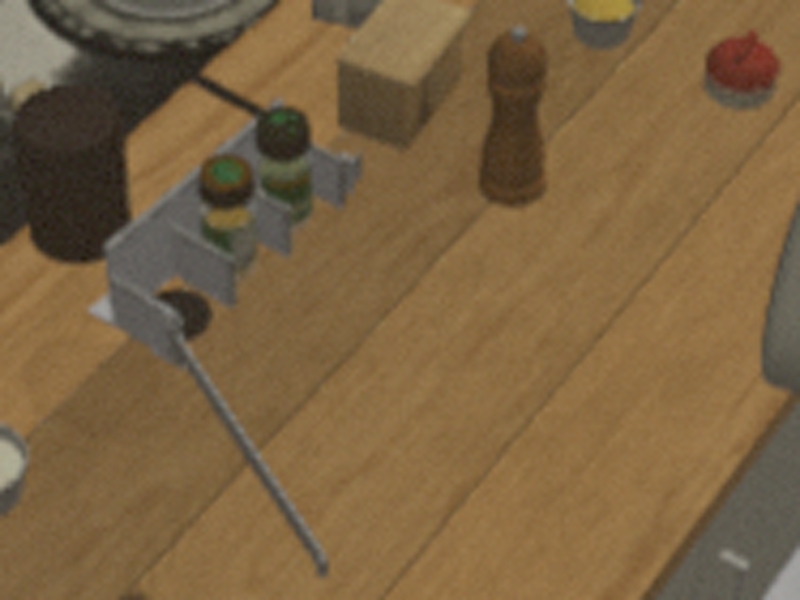

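```bash
python3 - <<'E'
from h import *
a=np.load('pics/top1.npz');b=np.load('pics/scene1.npz')
T=lambda u,v,z:np.round(ray(a,180+u/5-.4,145+v/5-.4,z),1)
S=lambda u,v,z:np.round(ray(b,200+u/4.28-.4,150+v/4.286-.4,z),1)
print('mat',T(322,169,0),S(184,313,0))
bl,br=T(258,82,90),T(624,104,90);print('back',bl,br,np.linalg.norm(bl-br),np.degrees(np.arctan2(*(bl-br)[:2]*[-1,1])))
h,e=T(240,212,50),T(38,580,50);print('bar',h,e,np.linalg.norm(h-e),S(178,328,50),S(322,568,50))
print('mill S',S(512,181,0),'left',S(480,183,0),'right',S(546,183,0),'front',S(512,204,0))
print('mill T: left', T(730,400,10),'bottom',T(772,449,8))
print('top of mill T(342.. )')
for n,p in dict(fl=(372,222),fr=(490,230),rr=(612,238)).items(): print(n,T(*p,55))
print('jars',T(438,132,105),T(562,138,105)); print('end bl',T(253,75,90))
E
```

```text
mat [668.8  94.8   0. ] [660.9  86.6   0. ]
back [700.2 128.2  90. ] [691.7 -87.   90. ] 215.36780167889535 -2.2619010156850754
bar [630.2 140.3  50. ] [408.2 251.2  50. ] 248.1588402616357 [623.8 137.1  50. ] [401.4 259.4  50. ]
mill S [ 524.5 -194.6    0. ] left [ 545.7 -177.     0. ] right [ 499.2 -208.9    0. ] front [ 509.6 -170.5    0. ]
mill T: left [ 526.4 -161.7   10. ] bottom [ 496.7 -188.     8. ]
top of mill T(342.. )
fl [624.8  60.5  55. ]
fr [621.4 -10.4  55. ]
rr [618.1 -83.8  55. ]
jars [668.8  22.  105. ] [666.8 -49.7 105. ]
end bl [704.3 131.3  90. ]
```

```bash
cat >> h.py <<'E'
from scipy.spatial.transform import Rotation as Ro
def leg1(t=35): return Ro.from_euler('x',t,degrees=True)*Ro.from_euler('z',90,degrees=True)*Ro.from_euler('x',180,degrees=True)
def leg2(t=35,yaw=-2.5): return Ro.from_euler('z',yaw,degrees=True)*Ro.from_euler('y',-t,degrees=True)*Ro.from_euler('z',180,degrees=True)*Ro.from_euler('x',180,degrees=True)
def go(p,Rt):
    s=telemetry.sense(); R0=Ro.from_euler('xyz',s['tcp_rot'])
    print('t',s['clock'],'pos',np.round(s['eef_pos'],1),'F',np.round(s['contact_force'],1),'op',round(s['opening'],2),'q',np.round(s['qpos'],2))
    print('dp',np.round(R0.inv().apply(np.array(p)-s['eef_pos'])/40,2).tolist(),'rot',np.round(np.degrees((R0.inv()*Rt).as_rotvec())/6,2).tolist())
E
python3 -c "
from h import *
go([525,-260,231],leg1())"
```

```text
t 0.1 pos [ 150.8 -606.1  230.7] F [ 0.6  0.3 -0.4] op 1.0 q [-1.33  0.35  1.63  0.    1.16 -0.  ]
dp [11.17, -6.14, -0.0] rot [3.85, 4.93, -12.25]
```

play_rows(dp=[[11.17, -6.14, 0], [11.17, -6.14, 0], [11.17, -6.14, 0], [11.17, -6.14, 0], [11.17, -6.14, 0]], rot=[[3.85, 4.93, -12.25], [3.85, 4.93, -12.25], [3.85, 4.93, -12.25], [3.85, 4.93, -12.25], [3.85, 4.93, -12.25]], fingers=0.24)

```text
clock: 0.52
eef_pos: [304.7, -463.6, 231.3]
tcp_rot: [-3.034, -0.263, 0.795]
contact_force: [0.4, -0.6, -0.3]
opening: 0.299
grasp_force: 0.0
```

```bash
python3 -c "
from h import *
go([525,-260,231],leg1())"
```

```text
t 0.5167 pos [ 304.7 -463.6  231.3] F [ 0.4 -0.6 -0.3] op 0.3 q [-1.12  0.35  1.67  0.22  1.32 -0.43]
dp [7.23, 0.57, 1.9] rot [2.18, 2.78, -6.89]
```

play_rows(dp=[[7.0, 0.55, 1.9], [7.0, 0.55, 1.9], [7.0, 0.55, 1.9], [7.0, 0.55, 1.9], [7.0, 0.55, 1.9]], rot=[[2.0, 2.6, -6.4], [2.0, 2.6, -6.4], [2.0, 2.6, -6.4], [2.0, 2.6, -6.4], [2.0, 2.6, -6.4]])

```text
clock: 0.93
eef_pos: [458.2, -322.8, 228.8]
tcp_rot: [-3.09, -0.54, 1.376]
contact_force: [0.8, -1.9, 0.6]
opening: 0.241
grasp_force: 0.0
```

```bash
python3 -c "
from h import *
go([525,-260,200],leg1())"
```

```text
t 0.9333 pos [ 458.2 -322.8  228.8] F [ 0.8 -1.9  0.6] op 0.24 q [-0.85  0.46  1.59  0.39  1.49 -0.78]
dp [1.23, 1.42, 1.5] rot [0.52, 0.63, -1.57]
```

play_rows(dp=[[0.8, 0.9, 1.2], [0.8, 0.9, 1.2], [0.8, 0.9, 1.2], [0.8, 0.9, 1.2]], rot=[[0.3, 0.4, -1.0], [0.3, 0.4, -1.0], [0.3, 0.4, -1.0], [0.3, 0.4, -1.0]])

```text
clock: 1.27
eef_pos: [500.5, -277.5, 201.3]
tcp_rot: [-3.119, -0.585, 1.493]
contact_force: [0.2, -0.5, 0.5]
opening: 0.242
grasp_force: 0.0
```

```bash
python3 -c "
from h import *
go([525,-260,16],leg1())
d=grab('top','top2.png');cv2.imwrite('pics/c3.png',cv2.resize(d['color'][150:330,250:490,::-1],(800,600),interpolation=cv2.INTER_CUBIC))"
```

```text
t 1.2667 pos [ 500.5 -277.5  201.3] F [ 0.2 -0.5  0.5] op 0.24 q [-0.76  0.52  1.58  0.43  1.46 -0.83]
dp [-2.15, 0.67, 4.12] rot [0.2, 0.24, -0.62]
```

View pics/c3.png

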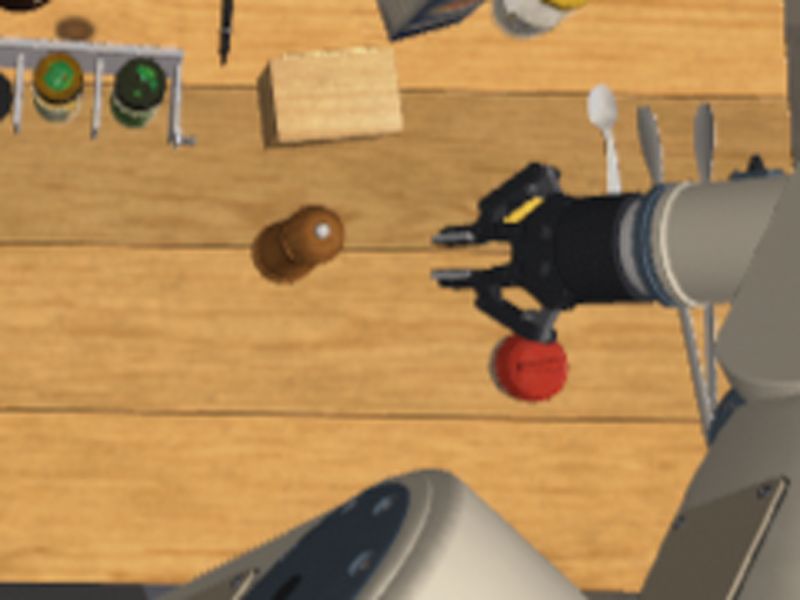

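play_rows(dp=[[-0.5, 0.15, 0.9], [-1.0, 0.3, 1.8], [-1.4, 0.45, 2.7], [-1.75, 0.55, 3.3], [-1.75, 0.55, 3.3]], rot=[[0.2, 0.24, -0.6], [0.2, 0.24, -0.6], [0.2, 0.24, -0.6], [0.2, 0.24, -0.6], [0.2, 0.24, -0.6]])

```text
clock: 1.73
eef_pos: [518.1, -265.0, 48.9]
tcp_rot: [-3.136, -0.613, 1.563]
contact_force: [-0.6, 0.7, -0.4]
opening: 0.24
grasp_force: 0.0
```

```bash
python3 -c "
from h import *
go([525,-260,16],leg1())"
```

```text
t 1.7333 pos [ 518.1 -265.    48.9] F [-0.6  0.7 -0.4] op 0.24 q [-0.73  0.73  1.61  0.46  1.27 -0.97]
dp [-0.37, 0.17, 0.74] rot [-0.01, -0.02, -0.06]
```

play_rows(dp=[[-0.2, 0.17, 0.4], [-0.36, 0.17, 0.73], [-0.36, 0.17, 0.73]], rot=[[0, 0, -0.06], [0, 0, -0.06], [0, 0, -0.06]])

```text
clock: 1.98
eef_pos: [526.7, -261.2, 20.5]
tcp_rot: [3.137, -0.61, 1.574]
contact_force: [-0.4, -0.3, -0.8]
opening: 0.243
grasp_force: 0.0
```

play_rows(dp=[[0.1, 0, 0.07], [0.25, 0, 0.17], [0.4, 0, 0.28], [0.55, 0, 0.38], [0.7, 0, 0.49]], rot=[[0, 0, 0], [0, 0, 0], [0, 0, 0], [0, 0, 0], [0, 0, 0]])

```text
clock: 2.4
eef_pos: [527.9, -226.1, 22.0]
tcp_rot: [3.135, -0.609, 1.577]
contact_force: [0.0, -1.7, 0.6]
opening: 0.242
grasp_force: 1.2
```

```bash
python3 -c "
from h import *
go([525,64,16],leg1())"
```

```text
t 2.4 pos [ 527.9 -226.1   22. ] F [ 0.  -1.7  0.6] op 0.24 q [-0.68  0.75  1.66  0.5   1.19 -0.98]
dp [5.87, -0.06, 4.27] rot [0.04, 0.02, 0.05]
```

play_rows(dp=[[0.13, 0, 0.17], [0.33, 0, 0.31], [0.55, 0, 0.47], [0.77, 0, 0.62], [1.0, 0, 0.78]], rot=[[0, 0, 0], [0, 0, 0], [0, 0, 0], [0, 0, 0], [0, 0, 0]])

```text
clock: 2.82
eef_pos: [527.7, -175.0, 18.4]
tcp_rot: [3.136, -0.609, 1.576]
contact_force: [0.2, -1.8, 0.3]
opening: 0.239
grasp_force: 0.5
```

```bash
python3 -c "
from h import *
go([525,64,16],leg1())
d=grab('top','top3.png');cv2.imwrite('pics/c4.png',cv2.resize(d['color'][150:330,200:440,::-1],(800,600),interpolation=cv2.INTER_CUBIC))"
```

```text
t 2.8167 pos [ 527.7 -175.    18.4] F [ 0.2 -1.8  0.3] op 0.24 q [-0.62  0.73  1.73  0.55  1.13 -0.97]
dp [4.87, -0.06, 3.47] rot [0.03, 0.02, 0.04]
```

View pics/c4.png

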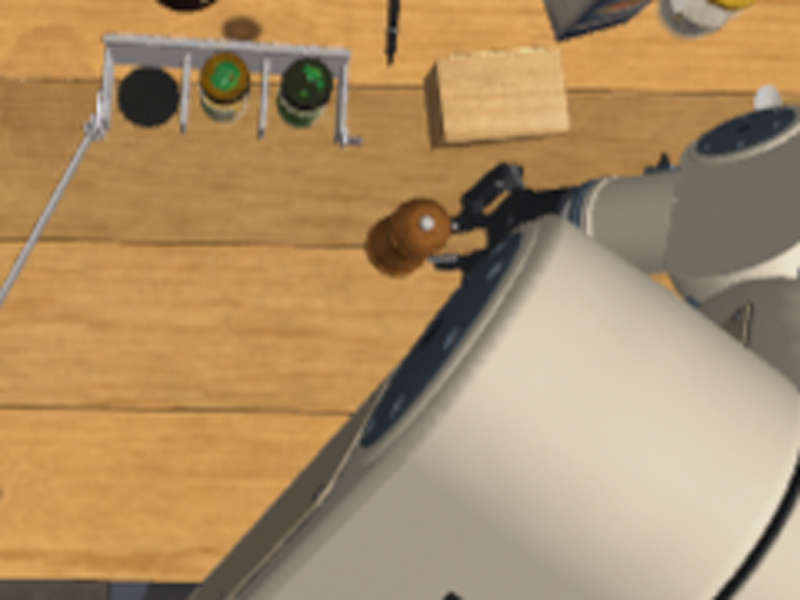

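play_rows(dp=[[0.25, 0, 0.17], [0.5, 0, 0.34], [0.75, 0, 0.52], [1.0, 0, 0.7], [1.25, 0, 0.88]], rot=[[0, 0, 0], [0, 0, 0], [0, 0, 0], [0, 0, 0], [0, 0, 0]])

```text
clock: 3.28
eef_pos: [527.5, -113.7, 18.2]
tcp_rot: [3.136, -0.609, 1.576]
contact_force: [-0.3, -2.0, 0.3]
opening: 0.242
grasp_force: 0.7
```

play_rows(dp=[[0.25, 0, 0.17], [0.5, 0, 0.34], [0.75, 0, 0.52], [1.0, 0, 0.7], [1.25, 0, 0.88]], rot=[[0, 0, 0], [0, 0, 0], [0, 0, 0], [0, 0, 0], [0, 0, 0]])

```text
clock: 3.7
eef_pos: [527.5, -52.6, 17.9]
tcp_rot: [3.136, -0.609, 1.576]
contact_force: [-0.7, -1.3, 2.8]
opening: 0.242
grasp_force: 0.9
```

```bash
python3 -c "
from h import *
go([525,64,16],leg1())"
```

```text
t 3.7 pos [527.5 -52.6  17.9] F [-0.7 -1.3  2.8] op 0.24 q [-0.44  0.67  1.87  0.66  1.   -0.93]
dp [2.36, -0.06, 1.71] rot [0.03, 0.02, 0.04]
```

play_rows(dp=[[0.25, 0, 0.18], [0.5, 0, 0.36], [0.75, 0, 0.54], [1.0, 0, 0.72], [1.25, 0, 0.9]], rot=[[0, 0, 0], [0, 0, 0], [0, 0, 0], [0, 0, 0], [0, 0, 0]])

```text
clock: 4.12
eef_pos: [527.4, 8.9, 17.0]
tcp_rot: [3.136, -0.609, 1.576]
contact_force: [-0.5, -1.7, 2.3]
opening: 0.238
grasp_force: 0.9
```

play_rows(dp=[[0.25, 0, 0.18], [0.5, 0, 0.36], [0.72, 0, 0.52], [0.88, 0, 0.63], [0.95, 0, 0.68]], rot=[[0, 0, 0], [0, 0, 0], [0, 0, 0], [0, 0, 0], [0, 0, 0]])

```text
clock: 4.53
eef_pos: [527.0, 55.8, 16.4]
tcp_rot: [3.136, -0.609, 1.577]
contact_force: [-1.1, -1.2, -1.0]
opening: 0.239
grasp_force: 0.6
```

```bash
python3 -c "
from h import *
go([525,64,16],leg1())
d=grab('top','top4.png');cv2.imwrite('pics/c5.png',cv2.resize(d['color'][150:330,160:400,::-1],(800,600),interpolation=cv2.INTER_CUBIC))"
```

```text
t 4.5333 pos [527.   55.8  16.4] F [-1.1 -1.2 -1. ] op 0.24 q [-0.26  0.64  1.96  0.79  0.9  -0.88]
dp [0.16, -0.05, 0.12] rot [0.02, 0.01, 0.05]
```

View pics/c5.png

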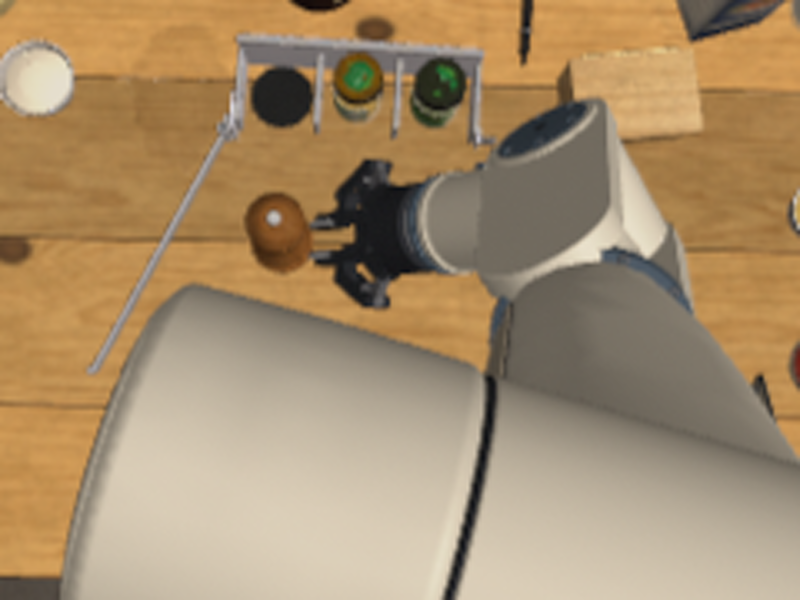

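```bash
python3 -c "
from h import *
d=np.load('pics/top4.npz')
C=lambda u,v,z:np.round(ray(d,160+u/3.333-.35,150+v/3.333-.35,z),1)
print(C(280,271,6),C(248,240,10),C(311,240,10),'knob',C(273,217,168),'mat',C(283,97,0))
go([440,60,100],leg2())
"
```

```text
[502.1  90.9   6. ] [529.9 121.   10. ] [531.1  62.8  10. ] knob [532.1  88.2 168. ] mat [667.7  93.    0. ]
t 4.5833 pos [526.9  55.8  16.4] F [-0.4 -0.4  0.4] op 0.24 q [-0.26  0.64  1.96  0.79  0.9  -0.88]
dp [1.29, -2.16, -1.66] rot [0.02, -9.17, -15.33]
```

play_rows(dp=[[0.08, 0, 0.06], [0.16, 0, 0.11], [0.16, 0, 0.11], [-0.2, 0, -0.15], [-0.8, 0, -0.6]], rot=[[0, 0, 0], [0, 0, 0], [0, 0, 0], [0, 0, 0], [0, 0, 0]])

```text
clock: 5.0
eef_pos: [526.4, 15.9, 17.8]
tcp_rot: [3.137, -0.61, 1.578]
contact_force: [0.1, 0.5, -0.3]
opening: 0.24
grasp_force: 0.0
```

play_rows(dp=[[-0.2, 0, -0.9], [0, 0, -1.8], [0.2, 0, -2.7], [0.4, 0, -3.6], [0.6, 0, -4.4]], rot=[[0, 0, 0], [0, 0, 0], [0, 0, 0], [0, 0, 0], [0, 0, 0]])

```text
clock: 5.42
eef_pos: [526.6, -67.9, 177.8]
tcp_rot: [3.135, -0.609, 1.575]
contact_force: [0.9, 0.4, -0.2]
opening: 0.243
grasp_force: 0.0
```

```bash
python3 -c "
from h import *
go([430,70,200],leg2())"
```

```text
t 5.4167 pos [526.6 -67.9 177.8] F [ 0.9  0.4 -0.2] op 0.24 q [-0.47  0.43  1.81  0.57  1.26 -0.75]
dp [3.15, -2.41, 1.51] rot [0.02, -9.15, -15.35]
```

play_rows(dp=[[3.1, -2.4, 1.5], [3.1, -2.4, 1.5], [3.1, -2.4, 1.5], [3.1, -2.4, 1.5], [3.1, -2.4, 1.5]], rot=[[0, -0.55, -0.9], [0, -1.1, -1.8], [0, -1.65, -2.7], [0, -2.2, -3.6], [0, -2.75, -4.5]])

```text
clock: 5.83
eef_pos: [425.6, 72.6, 197.4]
tcp_rot: [2.927, -0.263, 2.061]
contact_force: [-0.6, 0.8, -0.8]
opening: 0.235
grasp_force: 0.0
```

```bash
python3 -c "
from h import *
go([430,70,200],leg2())"
```

```text
t 5.8333 pos [425.6  72.6 197.4] F [-0.6  0.8 -0.8] op 0.24 q [-0.1   0.07  2.13  0.42  0.94 -0.81]
dp [-0.09, 0.09, -0.07] rot [-0.01, -6.44, -10.78]
```

play_rows(dp=[[0, 0, 0], [0, 0, 0], [0, 0, 0], [0, 0, 0], [0, 0, 0]], rot=[[0, -0.6, -1.0], [0, -1.2, -2.0], [0, -1.8, -3.0], [0, -2.4, -4.0], [0, -3.0, -5.0]])

```text
clock: 6.25
eef_pos: [430.7, 69.5, 197.7]
tcp_rot: [2.904, 0.171, 2.497]
contact_force: [-0.4, -0.1, -0.6]
opening: 0.239
grasp_force: 0.0
```

play_rows(dp=[[0, 0, 0], [0, 0, 0], [0, 0, 0], [0, 0, 0], [0, 0, 0]], rot=[[0, -0.6, -1.0], [0, -1.2, -2.0], [0, -1.8, -3.0], [0, -2.4, -4.0], [0, -3.0, -5.0]])

```text
clock: 6.67
eef_pos: [430.3, 69.7, 197.5]
tcp_rot: [3.091, 0.563, 2.999]
contact_force: [0.5, -1.2, -0.2]
opening: 0.24
grasp_force: 0.0
```

```bash
python3 -c "
from h import *
go([450,99,20],leg2())
d=grab('top','top5.png')
hsv=cv2.cvtColor(d['color'],cv2.COLOR_RGB2HSV)
print(hsv[218,245],hsv[225,244],hsv[200,270])"
```

```text
t 6.6667 pos [430.3  69.7 197.5] F [ 0.5 -1.2 -0.2] op 0.24 q [ 0.3  -0.13  2.42 -0.55  0.36 -0.67]
dp [2.05, 0.59, 3.99] rot [-0.04, -0.43, -0.8]
[ 15 173 152] [ 14 182  98] [ 17 140 178]
```

play_rows(dp=[[0.4, 0.12, 0.8], [0.8, 0.24, 1.6], [1.2, 0.36, 2.4], [1.6, 0.48, 3.2], [1.9, 0.55, 3.7]], rot=[[0, -0.25, -0.4], [0, -0.4, -0.75], [0, -0.4, -0.75], [0, -0.4, -0.75], [0, -0.4, -0.75]])

```text
clock: 7.13
eef_pos: [446.4, 86.9, 123.7]
tcp_rot: [3.139, 0.56, 3.074]
contact_force: [-1.1, -0.2, -0.8]
opening: 0.238
grasp_force: 0.0
```

```bash
python3 -c "
from h import *
go([450,99,18],leg2())
d=grab('top','top6.png');cv2.imwrite('pics/c6.png',cv2.resize(d['color'][150:300,170:370,::-1],(800,600),interpolation=cv2.INTER_CUBIC))"
```

```text
t 7.1333 pos [446.4  86.9 123.7] F [-1.1 -0.2 -0.8] op 0.24 q [ 0.35  0.1   2.45 -1.29  0.22  0.08]
dp [1.34, 0.3, 2.28] rot [-0.11, -0.49, -0.19]
```

View pics/c6.png

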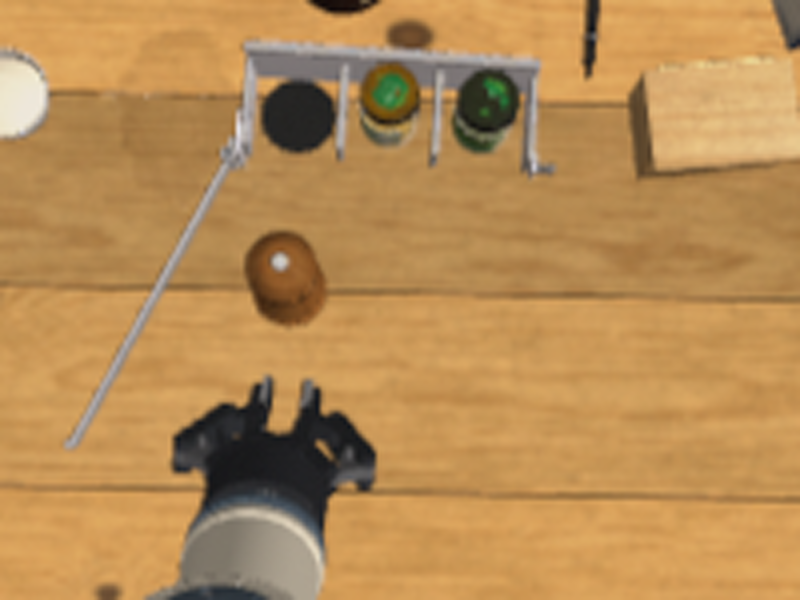

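```bash
cat > fk.py <<'E'
from h import *
from scipy.optimize import least_squares
D=[([-1.329,.353,1.633,0,1.155],[150.87,-606.5,231.3]),([-.73,.73,1.61,.46,1.27],[518.1,-265,48.9]),([-.62,.73,1.73,.55,1.13],[527.7,-175,18.4]),
([-.44,.67,1.87,.66,1.0],[527.5,-52.6,17.9]),([-.26,.64,1.96,.79,.9],[527,55.8,16.4]),([-.47,.43,1.81,.57,1.26],[526.6,-67.9,177.8]),([-.1,.07,2.13,.42,.94],[425.6,72.6,197.4]),([.3,-.13,2.42,-.55,.36],[430.3,69.7,197.5]),([.35,.1,2.45,-1.29,.22],[446.4,86.9,123.7]),([-.76,.52,1.58,.43,1.46],[500.5,-277.5,201.3])]
def fk(p,q):
    a,h,L1,o,L2,L3=p; E=Ro.from_euler
    R1=E('z',q[0]);R2=R1*E('y',q[1]);R3=R2*E('y',q[2]);R5=R3*E('z',q[3])*E('y',q[4])
    return np.array([0,0,h])+R1.apply([a,0,0])+R2.apply([0,0,L1])+R3.apply([o,0,L2])+R5.apply([0,0,L3])
f=least_squares(lambda p:np.concatenate([fk(p,q)-x for q,x in D]),[50,300,450,0,400,300])
P=f.x
if __name__=='__main__':
    print(P,np.abs(f.fun).max())
    for x in(440,460,500,560,620,630):
      for z in (20,45):
        out=[]
        for t in(0,10,20,30):
            a,h,L1,o,L2,L3=P; rr=np.hypot(x,98); t_=np.radians(t)
            g=lambda q:[ (a+L1*np.sin(q[0])+L2*np.sin(q[0]+q[1])+o*np.cos(q[0]+q[1])+L3*np.sin(t_))-rr, h+L1*np.cos(q[0])+L2*np.cos(q[0]+q[1])-o*np.sin(q[0]+q[1])-L3*np.cos(t_)-z]
            s=least_squares(g,[.4,2.1],bounds=([-.92,.06],[2.1,2.66])); out.append((t,round(s.cost,1),np.round([s.x[0],s.x[1],np.pi-t_-s.x.sum()],2).tolist()))
        print(x,z,out)
E
python3 fk.py
```

```text
[ -2.0900684  291.45163367 572.02500296  58.77947929 494.17760356
 344.083412  ] 3.6161698138449054
440 20 [(0, np.float64(0.0), [0.43, 2.15, 0.57]), (10, np.float64(0.0), [0.38, 2.27, 0.32]), (20, np.float64(0.0), [0.37, 2.39, 0.03]), (30, np.float64(0.0), [0.42, 2.51, -0.31])]
440 45 [(0, np.float64(0.0), [0.38, 2.14, 0.63]), (10, np.float64(0.0), [0.32, 2.26, 0.38]), (20, np.float64(0.0), [0.3, 2.38, 0.11]), (30, np.float64(0.0), [0.33, 2.5, -0.22])]
460 20 [(0, np.float64(0.0), [0.45, 2.11, 0.59]), (10, np.float64(0.0), [0.4, 2.23, 0.34]), (20, np.float64(0.0), [0.39, 2.35, 0.05]), (30, np.float64(0.0), [0.43, 2.47, -0.28])]
460 45 [(0, np.float64(0.0), [0.4, 2.1, 0.65]), (10, np.float64(0.0), [0.34, 2.22, 0.4]), (20, np.float64(0.0), [0.32, 2.34, 0.13]), (30, np.float64(0.0), [0.35, 2.46, -0.19])]
500 20 [(0, np.float64(0.0), [0.49, 2.02, 0.63]), (10, np.float64(0.0), [0.44, 2.15, 0.38]), (20, np.float64(0.0), [0.42, 2.27, 0.1]), (30, np.float64(0.0), [0.45, 2.39, -0.22])]
500 45 [(0, np.float64(0.0), [0.44, 2.01, 0.69]), (10, np.float64(0.0), [0.39, 2.14, 0.44]), (20, np.float6
[... 443 characters left out ...]
p.float64(0.0), [0.61, 1.76, 0.77]), (10, np.float64(0.0), [0.55, 1.9, 0.51]), (20, np.float64(0.0), [0.52, 2.03, 0.24]), (30, np.float64(0.0), [0.53, 2.15, -0.06])]
620 45 [(0, np.float64(0.0), [0.58, 1.75, 0.81]), (10, np.float64(0.0), [0.51, 1.89, 0.56]), (20, np.float64(0.0), [0.48, 2.02, 0.29]), (30, np.float64(0.0), [0.47, 2.14, 0.0])]
630 20 [(0, np.float64(0.0), [0.62, 1.74, 0.78]), (10, np.float64(0.0), [0.57, 1.88, 0.53]), (20, np.float64(0.0), [0.53, 2.01, 0.25]), (30, np.float64(0.0), [0.54, 2.13, -0.04])]
630 45 [(0, np.float64(0.0), [0.59, 1.73, 0.82]), (10, np.float64(0.0), [0.53, 1.87, 0.57]), (20, np.float64(0.0), [0.49, 2.0, 0.3]), (30, np.float64(0.0), [0.48, 2.12, 0.01])]
```

```bash
cat >> h.py <<'E'
def leg2b(t=35,yaw=-2.5): return Ro.from_euler('z',yaw,degrees=True)*Ro.from_euler('y',-t,degrees=True)*Ro.from_euler('x',180,degrees=True)
E
python3 -c "
from h import *
go([440,30,150],leg1())"
```

```text
t 7.1833 pos [447.9  88.1 123.3] F [0.4 0.6 1.2] op 0.24 q [ 0.35  0.11  2.45 -1.29  0.22  0.07]
dp [-0.26, -1.46, -0.62] rot [-0.39, 8.89, 15.11]
```

play_rows(dp=[[-0.3, -1.4, -1.0], [-0.3, -1.4, -1.0], [-0.3, -1.4, -1.0], [-0.3, -1.4, -1.0], [-0.3, -1.4, -1.0]], rot=[[0, 0.6, 1.0], [0, 1.2, 2.0], [0, 1.8, 3.0], [0, 2.4, 4.0], [0, 3.0, 5.0]])

```text
clock: 7.6
eef_pos: [434.6, 31.4, 161.7]
tcp_rot: [3.08, 0.443, 2.858]
contact_force: [-0.2, -0.3, -0.3]
opening: 0.238
grasp_force: 0.0
```

play_rows(dp=[[0, 0, 0], [0, 0, 0], [0, 0, 0], [0, 0, 0], [0, 0, 0]], rot=[[0, 0.6, 1.0], [0, 1.2, 2.0], [0, 1.8, 3.0], [0, 2.4, 4.0], [0, 3.0, 5.0]])

```text
clock: 8.02
eef_pos: [436.4, 32.7, 162.7]
tcp_rot: [2.949, 0.057, 2.362]
contact_force: [-0.3, -0.4, 0.3]
opening: 0.239
grasp_force: 0.0
```

```bash
python3 -c "
from h import *
go([440,30,80],leg1())"
```

```text
t 8.0167 pos [436.4  32.7 162.7] F [-0.3 -0.4  0.3] op 0.24 q [-0.01  0.06  2.21  0.15  0.7  -0.91]
dp [0.01, -0.38, 2.04] rot [-0.42, 5.28, 7.93]
```

play_rows(dp=[[0, -0.4, 2.0], [0, -0.4, 2.0], [0, -0.4, 2.0], [0, -0.4, 2.0], [0, -0.4, 2.0]], rot=[[0, 0.6, 0.9], [-0.1, 1.2, 1.8], [-0.1, 1.8, 2.7], [-0.2, 2.4, 3.6], [-0.2, 3.0, 4.5]])

```text
clock: 8.43
eef_pos: [439.6, 28.2, 80.2]
tcp_rot: [2.988, -0.34, 1.95]
contact_force: [-0.6, 0.4, -0.7]
opening: 0.239
grasp_force: 0.0
```

```bash
python3 -c "
from h import *
go([440,30,80],leg1())"
```

```text
t 8.4333 pos [439.6  28.2  80.2] F [-0.6  0.4 -0.7] op 0.24 q [-0.22  0.34  2.15  0.53  0.79 -0.98]
dp [0.04, 0.02, 0.02] rot [-0.21, 2.3, 3.41]
```

play_rows(dp=[[0, 0, 0], [0, 0, 0], [0, 0, 0], [0, 0, 0], [0, 0, 0]], rot=[[0, 0.6, 0.9], [-0.1, 1.2, 1.8], [-0.2, 1.8, 2.7], [-0.2, 2.1, 3.2], [-0.2, 2.1, 3.2]])

```text
clock: 8.85
eef_pos: [439.6, 26.8, 80.0]
tcp_rot: [3.126, -0.586, 1.599]
contact_force: [0.2, 1.4, 0.5]
opening: 0.238
grasp_force: 0.0
```

play_rows(dp=[[0, 0, 0], [0, 0, 0], [0, 0, 0], [0, 0, 0], [0, 0, 0]], rot=[[-0.57, 0, 0.82], [-1.14, 0, 1.64], [-1.71, 0, 2.46], [-2.28, 0, 3.28], [-2.85, 0, 4.1]])

```text
clock: 9.27
eef_pos: [439.1, 27.4, 80.5]
tcp_rot: [3.109, -0.592, 1.086]
contact_force: [0.9, 1.0, -0.1]
opening: 0.244
grasp_force: 0.0
```

```bash
python3 -c "
from h import *
go([440,60,60],leg2b())"
```

```text
t 9.2667 pos [439.1  27.4  80.5] F [ 0.9  1.  -0.1] op 0.24 q [-0.39  0.34  2.32  1.06  0.68 -0.81]
dp [0.32, -0.38, 0.82] rot [-5.82, 0.01, 8.88]
```

play_rows(dp=[[0.1, -0.1, 0.2], [0.15, -0.2, 0.4], [0.3, -0.38, 0.7], [0.3, -0.38, 0.8], [0.3, -0.38, 0.8]], rot=[[-0.56, 0, 0.85], [-1.12, 0, 1.7], [-1.7, 0, 2.55], [-2.25, 0, 3.4], [-2.8, 0, 4.3]])

```text
clock: 9.68
eef_pos: [440.0, 59.8, 60.9]
tcp_rot: [3.119, -0.606, 0.618]
contact_force: [1.6, 1.2, 0.6]
opening: 0.24
grasp_force: 0.0
```

```bash
python3 -c "
from h import *
go([445,80,60],leg2b())"
```

```text
t 9.6833 pos [440.   59.8  60.9] F [1.6 1.2 0.6] op 0.24 q [-0.17  0.33  2.5   1.93  0.43 -1.08]
dp [0.31, -0.34, 0.24] rot [-3.4, -0.01, 5.18]
```

play_rows(dp=[[0.1, -0.1, 0.1], [0.2, -0.2, 0.2], [0.3, -0.34, 0.24], [0.3, -0.34, 0.24], [0.3, -0.34, 0.24]], rot=[[-0.55, 0, 0.85], [-1.1, 0, 1.7], [-1.7, 0, 2.55], [-2.25, 0, 3.4], [-2.8, 0, 4.3]])

```text
clock: 10.1
eef_pos: [448.0, 79.5, 61.3]
tcp_rot: [3.129, -0.62, 0.294]
contact_force: [0.3, 0.7, 0.7]
opening: 0.241
grasp_force: 0.0
```

```bash
python3 -c "
from h import *
go([455,99,18],leg2b())
d=grab('top','top7.png')
im=d['color'][150:300,170:370,::-1];cv2.imwrite('pics/c7.png',cv2.resize(im,(800,600),interpolation=cv2.INTER_CUBIC))
# mill: c6 foot bottom at crop4 (290,325), right (325,290)
C=lambda u,v,z:np.round(ray(d,170+u/4-.375,150+v/4-.375,z),1)
print(C(290,325,6),C(326,290,10),'knob',C(280,261,168),'mat',C(298,116,0))"
```

```text
t 10.1 pos [448.   79.5  61.3] F [0.3 0.7 0.7] op 0.24 q [ 0.09  0.33  2.55  2.84  0.36 -1.45]
dp [-0.38, -0.43, 1.05] rot [-1.74, -0.1, 2.63]
[502.3  95.6   6. ] [529.5  68.4  10. ] knob [531.7  93.4 168. ] mat [668.1  94.4   0. ]
```

play_rows(dp=[[-0.1, -0.1, 0.25], [-0.2, -0.2, 0.5], [-0.3, -0.3, 0.75], [-0.38, -0.43, 1.05], [-0.38, -0.43, 1.05]], rot=[[-0.55, 0, 0.85], [-1.1, 0, 1.7], [-1.65, 0, 2.5], [-1.7, -0.05, 2.6], [-1.7, -0.05, 2.6]])

```text
clock: 10.57
eef_pos: [455.4, 99.9, 17.2]
tcp_rot: [-3.137, -0.616, -0.04]
contact_force: [-0.1, 0.9, 0.7]
opening: 0.239
grasp_force: 0.0
```

```bash
python3 -c "
from h import *
go([485,98.5,18],leg2b())"
```

```text
t 10.5667 pos [455.4  99.9  17.2] F [-0.1  0.9  0.7] op 0.24 q [ 0.39  0.49  2.51  3.66  0.49 -1.68]
dp [0.62, 0.01, 0.41] rot [-0.06, -0.04, 0.03]
```

play_rows(dp=[[0.2, -0.04, 0.14], [0.4, -0.08, 0.28], [0.6, -0.08, 0.42], [0.7, -0.08, 0.49], [0.85, -0.08, 0.6]], rot=[[0, 0, 0], [0, 0, 0], [0, 0, 0], [0, 0, 0], [0, 0, 0]])

```text
clock: 10.98
eef_pos: [497.4, 99.2, 18.1]
tcp_rot: [-3.137, -0.615, -0.041]
contact_force: [-1.9, -0.9, 0.1]
opening: 0.24
grasp_force: 0.8
```

play_rows(dp=[[0.18, 0, 0.13], [0.36, 0, 0.26], [0.54, 0, 0.38], [0.72, 0, 0.51], [0.9, 0, 0.64]], rot=[[0, 0, 0], [0, 0, 0], [0, 0, 0], [0, 0, 0], [0, 0, 0]])

```text
clock: 11.4
eef_pos: [541.4, 98.1, 17.2]
tcp_rot: [-3.137, -0.614, -0.041]
contact_force: [-1.5, -0.4, 1.1]
opening: 0.24
grasp_force: 0.8
```

```bash
python3 -c "
from h import *
go([632,96,18],leg2b())
d=grab('top','top8.png')
im=d['color'][150:300,170:370,::-1];cv2.imwrite('pics/c8.png',cv2.resize(im,(800,600),interpolation=cv2.INTER_CUBIC))"
```

```text
t 11.4 pos [541.4  98.1  17.2] F [-1.5 -0.4  1.1] op 0.24 q [ 0.29  0.51  2.35  3.69  0.36 -1.82]
dp [1.86, -0.03, 1.29] rot [-0.06, -0.03, 0.02]
```

View pics/c8.png

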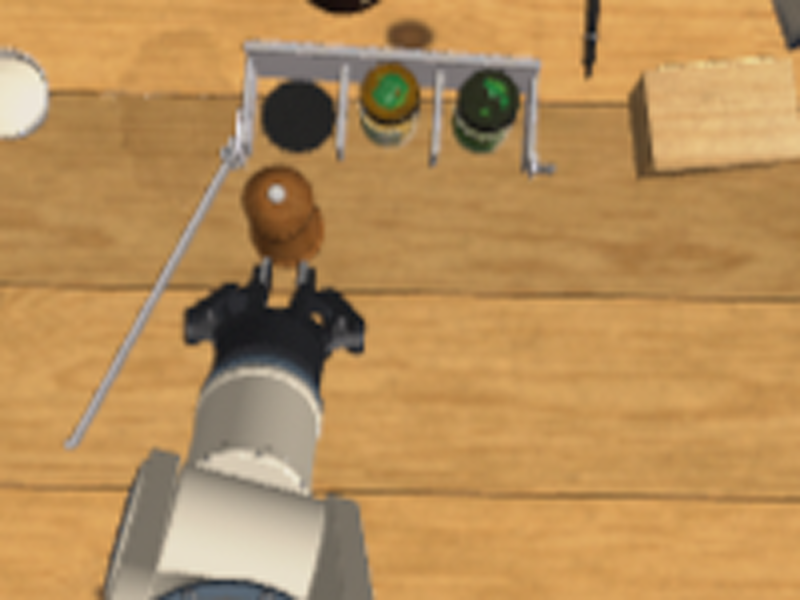

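```bash
python3 -c "
from h import *
d=np.load('pics/top8.npz')
C=lambda u,v,z:np.round(ray(d,170+u/4-.375,150+v/4-.375,z),1)
print('knob',C(276,193,168),'R edge',C(323,225,10),'mat',C(298,116,0),'rods',C(245,158,55),C(342,158,55),C(247,158,30),C(342,160,30))"
```

```text
knob [577.7  97.4 168. ] R edge [580.1  72.   10. ] mat [668.1  94.4   0. ] rods [623.  129.8  55. ] [624.5  57.2  55. ] [627.8 130.7  30. ] [627.8  57.9  30. ]
```

play_rows(dp=[[0.2, 0.02, 0.09], [0.4, 0.04, 0.17], [0.58, 0.05, 0.28], [0.74, 0.05, 0.39], [0.9, 0.05, 0.5]], rot=[[0, 0, 0], [0, 0, 0], [0, 0, 0], [0, 0, 0], [0, 0, 0]])

```text
clock: 11.87
eef_pos: [582.2, 94.7, 21.7]
tcp_rot: [-3.137, -0.614, -0.041]
contact_force: [-0.7, 1.1, -0.7]
opening: 0.238
grasp_force: 0.4
```

```bash
python3 -c "
from h import *
go([632,95,22],leg2b())
d=grab('top','top9.png')"
```

```text
t 11.8667 pos [582.2  94.7  21.7] F [-0.7  1.1 -0.7] op 0.24 q [ 0.25  0.52  2.27  3.74  0.29 -1.9 ]
dp [1.02, -0.06, 0.71] rot [-0.06, -0.03, 0.02]
```

play_rows(dp=[[0.1, -0.02, 0.07], [0.22, -0.03, 0.15], [0.34, -0.03, 0.24], [0.46, -0.03, 0.32], [0.58, -0.03, 0.4]], rot=[[0, 0, 0], [0, 0, 0], [0, 0, 0], [0, 0, 0], [0, 0, 0]])

```text
clock: 12.33
eef_pos: [610.0, 94.9, 21.7]
tcp_rot: [-3.137, -0.614, -0.04]
contact_force: [-1.4, 0.4, 0.2]
opening: 0.243
grasp_force: 0.4
```

play_rows(dp=[[0.1, 0, 0.07], [0.2, 0, 0.14], [0.28, 0, 0.2], [0.33, 0, 0.23], [0.35, 0, 0.25]], rot=[[0, 0, 0], [0, 0, 0], [0, 0, 0], [0, 0, 0], [0, 0, 0]])

```text
clock: 12.75
eef_pos: [627.1, 94.2, 21.8]
tcp_rot: [-3.137, -0.614, -0.041]
contact_force: [-0.8, -0.3, -0.2]
opening: 0.24
grasp_force: 0.5
```

```bash
python3 -c "
from h import *
go([632,95,22],leg2b())
d=grab('top','top10.png')
hsv=cv2.cvtColor(d['color'],cv2.COLOR_RGB2HSV)
k=hsv[150:200,225:270]; m=((k[...,1]<70)&(k[...,2]>150)).astype('uint8')
n,l,s,c=cv2.connectedComponentsWithStats(m)
for i in range(1,n):
  if s[i,4]>3: print(s[i],c[i]+[225,150],ray(d,*(c[i]+[225,150]),168))
"
```

```text
t 12.75 pos [627.1  94.2  21.8] F [-0.8 -0.3 -0.2] op 0.24 q [ 0.23  0.55  2.18  3.82  0.24 -2.01]
dp [0.1, -0.03, 0.07] rot [-0.06, -0.03, 0.02]
[ 6 10  6  3 11] [233.27272727 160.72727273] [680.11699771 115.06423635 168.        ]
[21 11 24  4 48] [258.02083333 162.29166667] [677.24717634  47.50692182 168.        ]
[ 2 15  7 25 72] [230.56944444 179.56944444] [627.5322463  120.72157236 168.        ]
[14 15  4  4 12] [240.5 166.5] [664.41601474  94.91112241 168.        ]
[29 16  4 21 41] [255.29268293 175.97560976] [638.93631329  54.03682767 168.        ]
```

play_rows(dp=[[0.03, 0, 0.02], [0.05, 0, 0.04], [0.08, 0, 0.06], [0.1, 0, 0.07], [0.1, 0, 0.07]], rot=[[0, 0, 0], [0, 0, 0], [0, 0, 0], [0, 0, 0], [0, 0, 0]])

```text
clock: 13.22
eef_pos: [631.8, 94.1, 21.8]
tcp_rot: [-3.137, -0.614, -0.041]
contact_force: [-0.5, 0.4, 0.0]
opening: 0.238
grasp_force: 0.3
```

```bash
cat >> h.py <<'E'
def knob(f):
    d=grab('top',f); hsv=cv2.cvtColor(d['color'],cv2.COLOR_RGB2HSV)
    k=hsv[162:172,236:246]; m=((k[...,1]<70)&(k[...,2]>150)).astype('uint8')
    n,l,s,c=cv2.connectedComponentsWithStats(m)
    for i in range(1,n):
        if s[i,4]>3: print(s[i],c[i]+[236,162],ray(d,*(c[i]+[236,162]),168))
E
python3 -c "
from h import *
knob('top11.png')
d=optics.grab_frame('scene');print(1);cv2.imwrite('pics/s2.png',d['color'][...,::-1])"
```

```text
[ 4  2  3  4 10] [241.  165.2] [668.07587208  93.65628934 168.        ]
1
```

play_rows(dp=[[0.02, 0, 0.01], [0.04, 0, 0.03], [0.06, 0, 0.04], [0.06, 0, 0.04]], rot=[[0, 0, 0], [0, 0, 0], [0, 0, 0], [0, 0, 0]])

```text
clock: 13.65
eef_pos: [634.2, 93.9, 21.6]
tcp_rot: [-3.137, -0.613, -0.041]
contact_force: [-2.5, 0.1, 0.4]
opening: 0.241
grasp_force: 1.1
```

```bash
python3 -c "
from h import *
knob('top12.png')"
```

```text
[ 4  1  3  4 11] [241.09090909 164.36363636] [670.4183467   93.47629667 168.        ]
```

play_rows(dp=[[-0.2, 0, -0.14], [-0.6, 0, -0.42], [-1.2, 0, -0.84], [-1.8, 0, -1.26], [-2.3, 0, -1.6]], rot=[[0, 0, 0], [0, 0, 0], [0, 0, 0], [0, 0, 0], [0, 0, 0]])

```text
clock: 14.12
eef_pos: [521.0, 98.0, 21.3]
tcp_rot: [-3.137, -0.614, -0.041]
contact_force: [-1.2, 0.2, -0.2]
opening: 0.238
grasp_force: 0.0
```

```bash
python3 -c "
from h import *
knob('top13.png')
d=np.load('pics/top13.npz')
im=d['color'][150:300,160:360,::-1];cv2.imwrite('pics/c9.png',cv2.resize(im,(800,600),interpolation=cv2.INTER_CUBIC))
go([490,262,100],leg2b(35,28))"
```

```text
[ 4  1  4  4 13] [241.38461538 164.38461538] [670.3775356   92.67539022 168.        ]
t 14.1667 pos [515.5  97.3  19.7] F [-6.1 -0.9 -2.5] op 0.24 q [ 0.31  0.49  2.39  3.69  0.38 -1.8 ]
dp [0.49, -4.1, -2.09] rot [2.86, 0.02, -4.14]
```

View pics/c9.png

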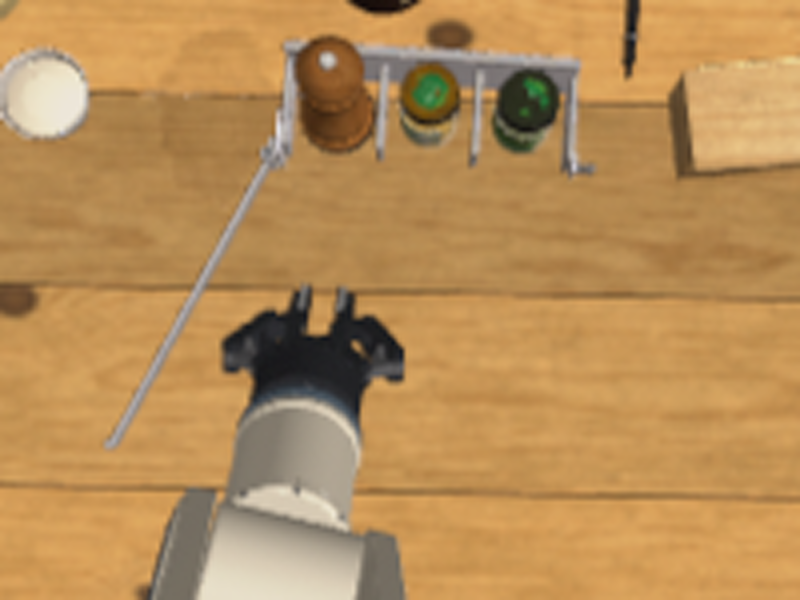

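play_rows(dp=[[0.55, 0, -0.8], [1.1, -0.2, -1.6], [1.0, -1.0, -1.75], [0.85, -1.9, -1.85], [0.7, -2.8, -1.95]], rot=[[0, 0, 0], [0.3, 0, -0.5], [0.9, 0, -1.3], [1.5, 0, -2.1], [2.1, 0, -3.0]], fingers=0)

```text
clock: 14.58
eef_pos: [508.5, 199.3, 104.1]
tcp_rot: [-3.136, -0.621, 0.305]
contact_force: [0.5, -0.2, 0.5]
opening: -0.0
grasp_force: 0.0
```

```bash
python3 -c "
from h import *
go([490,265,90],leg2b(35,28))"
```

```text
t 14.5833 pos [508.5 199.3 104.1] F [ 0.5 -0.2  0.5] op -0.0 q [ 0.4   0.27  2.35  3.62  0.11 -1.97]
dp [-0.16, -1.7, 0.33] rot [0.96, -0.1, -1.43]
```

play_rows(dp=[[-0.1, -0.6, 0.1], [-0.15, -1.2, 0.2], [-0.15, -1.6, 0.3], [-0.15, -1.6, 0.3]], rot=[[0.4, 0, -0.5], [0.7, 0, -1.0], [0.9, 0, -1.3], [0.9, 0, -1.3]])

```text
clock: 14.92
eef_pos: [490.7, 261.2, 88.8]
tcp_rot: [-3.139, -0.618, 0.472]
contact_force: [0.6, 0.1, 0.2]
opening: 0.004
grasp_force: 0.0
```

```bash
python3 -c "
from h import *
go([487,265,32],leg2b(35,28))"
```

```text
t 14.9167 pos [490.7 261.2  88.8] F [0.6 0.1 0.2] op 0.0 q [ 0.49  0.32  2.34  3.21  0.14 -1.63]
dp [-0.85, -0.12, 1.13] rot [0.07, -0.07, -0.13]
```

play_rows(dp=[[-0.35, -0.05, 0.5], [-0.7, -0.1, 1.0], [-0.85, -0.12, 1.15], [-0.85, -0.12, 1.15]], rot=[[0, 0, -0.1], [0, 0, -0.1], [0, 0, -0.1], [0, 0, -0.1]])

```text
clock: 15.25
eef_pos: [486.3, 261.9, 29.4]
tcp_rot: [3.136, -0.614, 0.479]
contact_force: [-0.1, -1.2, -0.3]
opening: -0.002
grasp_force: 0.0
```

```bash
cat > arc.py <<'E'
from h import *
# waypoints: finger follows bar by pushing at radius r, offset off behind the bar; print rows as offsets from the present pose
import sys
th=[float(x) for x in sys.argv[1].split(',')]; off=float(sys.argv[2]); r=float(sys.argv[3]); zt=float(sys.argv[4])
s=telemetry.sense(); R0=Ro.from_euler('xyz',s['tcp_rot']); H=np.array([626.8,142.6])
print('t',s['clock'],'pos',np.round(s['eef_pos'],1),'F',np.round(s['contact_force'],1),'q',np.round(s['qpos'],2))
p=s['eef_pos'][:2]-H
for t in th:
    a=np.radians(-92.5-t); u=np.array([np.cos(a),np.sin(a)]); n=np.array([-u[1],u[0]])
    q=H+r*u-off*n; az=np.degrees(np.arctan2(q[1],q[0]))
    Rt=leg2b(35,az)
    print(t,np.round(q),np.round(R0.inv().apply(np.array([*q,zt])-s['eef_pos'])/40,2).tolist(),np.round(np.degrees((R0.inv()*Rt).as_rotvec())/6,2).tolist())
E
python3 arc.py 110,105,100,95,90 17 185 30
```

```text
t 15.25 pos [486.3 261.9  29.4] F [-0.1 -1.2 -0.3] q [ 0.5   0.48  2.36  3.2   0.31 -1.61]
110.0 [462. 229.] [-0.73, 0.46, -0.53] [-0.05, -0.03, 0.15]
105.0 [455. 214.] [-1.0, 0.7, -0.72] [-0.16, -0.03, 0.31]
100.0 [450. 199.] [-1.24, 0.98, -0.89] [-0.29, -0.03, 0.49]
95.0 [446. 184.] [-1.47, 1.27, -1.05] [-0.43, -0.03, 0.69]
90.0 [443. 168.] [-1.67, 1.6, -1.19] [-0.59, -0.03, 0.92]
```

play_rows(dp=[[-0.37, 0.23, -0.27], [-0.73, 0.46, -0.53], [-0.87, 0.58, -0.63], [-1.0, 0.7, -0.72], [-1.24, 0.98, -0.89]], rot=[[0, 0, 0.05], [-0.05, 0, 0.15], [-0.1, 0, 0.2], [-0.16, 0, 0.3], [-0.29, 0, 0.5]])

```text
clock: 15.67
eef_pos: [452.8, 200.4, 33.2]
tcp_rot: [-3.14, -0.621, 0.415]
contact_force: [0.7, 0.1, 0.5]
opening: -0.0
grasp_force: 0.2
```

```bash
python3 arc.py 95,90,85,80,75 17 185 30
```

```text
t 15.6667 pos [452.8 200.4  33.2] F [0.7 0.1 0.5] q [ 0.41  0.44  2.48  3.13  0.4  -1.56]
95.0 [446. 184.] [-0.32, 0.31, -0.13] [-0.15, -0.1, 0.19]
90.0 [443. 168.] [-0.5, 0.65, -0.26] [-0.31, -0.1, 0.41]
85.0 [441. 152.] [-0.66, 1.0, -0.38] [-0.48, -0.1, 0.66]
80.0 [441. 135.] [-0.8, 1.37, -0.47] [-0.66, -0.1, 0.91]
75.0 [443. 119.] [-0.9, 1.75, -0.55] [-0.85, -0.1, 1.18]
```

play_rows(dp=[[-0.32, 0.31, -0.13], [-0.5, 0.65, -0.26], [-0.66, 1.0, -0.38], [-0.8, 1.37, -0.47], [-0.9, 1.75, -0.55]], rot=[[-0.15, -0.1, 0.2], [-0.3, -0.1, 0.4], [-0.48, -0.1, 0.66], [-0.66, -0.1, 0.9], [-0.85, -0.1, 1.2]])

```text
clock: 16.08
eef_pos: [440.1, 117.4, 28.8]
tcp_rot: [-3.141, -0.606, 0.26]
contact_force: [0.5, 0.1, 0.1]
opening: 0.004
grasp_force: 0.1
```

```bash
python3 arc.py 70,65,60,55,50 16 185 30; python3 - <<'E'
from h import *
d=grab('top','top14.png'); hsv=cv2.cvtColor(d['color'],cv2.COLOR_RGB2HSV)
# bar: expected pixels along bar for a range of angles; greyness at radius 60..100 and 225..240
H=np.array([626.8,142.6])
for t in range(30,121,5):
    a=np.radians(-92.5-t); v=[]
    for rr in (60,80,100,120,140): 
        p=proj(d,[*(H+rr*np.array([np.cos(a),np.sin(a)])),50]); x,y=np.round(p).astype(int); v.append(hsv[y-1:y+2,x-1:x+2,1].min())
    print(t,v,end='; ')
E
```

```text
t 16.0833 pos [440.1 117.4  28.8] F [0.5 0.1 0.1] q [ 0.25  0.44  2.55  3.13  0.45 -1.57]
70.0 [446. 102.] [0.05, 0.4, -0.01] [-0.19, 0.05, 0.27]
65.0 [450.  87.] [0.05, 0.81, -0.01] [-0.39, 0.05, 0.54]
60.0 [455.  71.] [0.08, 1.21, 0.01] [-0.58, 0.05, 0.82]
55.0 [462.  57.] [0.14, 1.61, 0.06] [-0.76, 0.05, 1.08]
50.0 [470.  43.] [0.22, 2.0, 0.12] [-0.93, 0.05, 1.32]
30 [np.uint8(142), np.uint8(140), np.uint8(138), np.uint8(137), np.uint8(142)]; 35 [np.uint8(142), np.uint8(141), np.uint8(140), np.uint8(141), np.uint8(137)]; 40 [np.uint8(141), np.uint8(138), np.uint8(140), np.uint8(144), np.uint8(139)]; 45 [np.uint8(140), np.uint8(138), np.uint8(141), np.uint8(144), np.uint8(141)]; 50 [np.uint8(137), np.uint8(142), np.uint8(142), np.uint8(140), np.uint8(144)]; 55 [np.uint8(136), np.uint8(142), np.uint8(141), np.uint8(141), np.uint8(141)]; 60 [np.uint8(136), np.uint8(138), np.uint8(140), np.uint8(145), np.uint8(141)]; 65 [np.uint8(136), np.uint8(138), np.uint8(138), np.uint8(143), np.uint8(140)]; 70 [np.uint8(19), np.uint8(70), np.uint8(129), np.uint8(142), np.uint8(141)]; 75 [np.uint8(19), np.uint8(16), np.uint8(16), np.uint8(17), np.uint8(15)]; 80 [np.uint8(47), np.uint8(138), np.uint8(143), np.uint8(141), np.uint8(141)]; 85 [np.uint8(140), np.uint8(139), np.uint8(144), np.uint8(141), np.uint8(141)]; 90 [np.uint8(140), np.uint8(139), np.uint8(144), np.uint8(140), np.uint8(142)]; 95 [np.uint8(139), np.uint8(139), np.uint8(142), np.uint8(142), np.uint8(142)]; 100 [np.uint8(139), np.uint8(140), np.uint8(140), np.uint8(143), np.uint8(146)]; 105 [np.uint8(139), np.uint8(138), np.uint8(140), np.uint8(141), np.uint8(143)]; 110 [np.uint8(140), np.uint8(137), np.uint8(141), np.uint8(141), np.uint8(143)]; 115 [np.uint8(143), np.uint8(137), np.uint8(139), np.uint8(143), np.uint8(141)]; 120 [np.uint8(144), np.uint8(137), np.uint8(139), np.uint8(140), np.uint8(141)];
```

The bar is at 75°, as intended, so I'll keep sweeping.

play_rows(dp=[[0.05, 0.4, -0.01], [0.05, 0.8, -0.01], [0.08, 1.21, 0.01], [0.14, 1.61, 0.06], [0.22, 2.0, 0.12]], rot=[[-0.2, 0.05, 0.27], [-0.4, 0.05, 0.54], [-0.58, 0.05, 0.82], [-0.76, 0.05, 1.1], [-0.93, 0.05, 1.3]])

```text
clock: 16.55
eef_pos: [471.0, 43.2, 29.8]
tcp_rot: [3.14, -0.611, 0.094]
contact_force: [0.1, -0.0, -0.4]
opening: 0.002
grasp_force: 0.2
```

```bash
python3 arc.py 45,40,35,30,25 15 185 30
```

```text
t 16.55 pos [471.   43.2  29.8] F [ 0.1 -0.  -0.4] q [ 0.09  0.44  2.51  3.13  0.43 -1.57]
45.0 [480.  29.] [0.16, 0.38, 0.11] [-0.17, -0.0, 0.27]
40.0 [491.  16.] [0.35, 0.72, 0.24] [-0.32, -0.0, 0.47]
35.0 [502.   5.] [0.57, 1.03, 0.39] [-0.45, -0.0, 0.66]
30.0 [515.  -5.] [0.8, 1.31, 0.56] [-0.56, -0.0, 0.82]
25.0 [528. -15.] [1.05, 1.57, 0.74] [-0.65, -0.0, 0.95]
```

play_rows(dp=[[0.16, 0.38, 0.11], [0.35, 0.72, 0.24], [0.57, 1.03, 0.39], [0.8, 1.31, 0.56], [1.05, 1.57, 0.74]], rot=[[-0.17, 0, 0.27], [-0.32, 0, 0.47], [-0.45, 0, 0.66], [-0.56, 0, 0.82], [-0.65, 0, 0.95]])

```text
clock: 16.97
eef_pos: [529.2, -14.2, 29.9]
tcp_rot: [-3.141, -0.612, -0.027]
contact_force: [-0.2, -0.2, 0.1]
opening: 0.0
grasp_force: 0.2
```

```bash
python3 arc.py 20,16,12,9,6 13 185 30
```

```text
t 16.9667 pos [529.2 -14.2  29.9] F [-0.2 -0.2  0.1] q [-0.03  0.46  2.4   3.13  0.34 -1.57]
20.0 [544. -23.] [0.31, 0.22, 0.21] [-0.09, -0.01, 0.12]
16.0 [556. -29.] [0.55, 0.35, 0.38] [-0.14, -0.01, 0.19]
12.0 [568. -33.] [0.81, 0.45, 0.56] [-0.18, -0.01, 0.25]
9.0 [577. -36.] [1.0, 0.52, 0.69] [-0.2, -0.01, 0.28]
6.0 [587. -38.] [1.19, 0.57, 0.83] [-0.21, -0.01, 0.3]
```

play_rows(dp=[[0.31, 0.22, 0.21], [0.55, 0.35, 0.38], [0.81, 0.45, 0.56], [1.0, 0.52, 0.69], [1.1, 0.55, 0.77]], rot=[[-0.1, 0, 0.12], [-0.14, 0, 0.19], [-0.18, 0, 0.25], [-0.2, 0, 0.28], [-0.21, 0, 0.3]])

```text
clock: 17.38
eef_pos: [583.2, -36.9, 30.2]
tcp_rot: [-3.141, -0.613, -0.064]
contact_force: [-0.2, 0.1, 1.5]
opening: 0.001
grasp_force: 0.1
```

```bash
python3 arc.py 5,3,1.5,0,-1.5 12 185 30
```

```text
t 17.3833 pos [583.2 -36.9  30.2] F [-0.2  0.1  1.5] q [-0.07  0.49  2.29  3.13  0.26 -1.56]
5.0 [591. -39.] [0.15, 0.05, 0.12] [-0.02, -0.02, 0.02]
3.0 [597. -40.] [0.29, 0.07, 0.21] [-0.03, -0.02, 0.03]
1.5 [602. -41.] [0.38, 0.08, 0.28] [-0.03, -0.02, 0.03]
0.0 [607. -42.] [0.48, 0.08, 0.35] [-0.03, -0.02, 0.04]
-1.5 [612. -42.] [0.58, 0.09, 0.42] [-0.03, -0.02, 0.04]
```

play_rows(dp=[[0.15, 0.05, 0.11], [0.27, 0.06, 0.19], [0.36, 0.08, 0.25], [0.42, 0.08, 0.29], [0.45, 0.08, 0.31]], rot=[[0, 0, 0], [0, 0, 0], [0, 0, 0], [0, 0, 0], [0, 0, 0]])

```text
clock: 17.8
eef_pos: [603.4, -41.0, 30.1]
tcp_rot: [-3.141, -0.612, -0.063]
contact_force: [-0.9, -0.4, 0.3]
opening: -0.001
grasp_force: 0.1
```

play_rows(dp=[[0.04, 0, 0.03], [0.07, 0, 0.05], [0.1, 0, 0.07], [0.1, 0, 0.07]], rot=[[0, 0, 0], [0, 0, 0], [0, 0, 0], [0, 0, 0]])

```text
clock: 18.13
eef_pos: [606.2, -41.1, 29.3]
tcp_rot: [-3.141, -0.609, -0.063]
contact_force: [-7.8, 1.0, 4.0]
opening: 0.002
grasp_force: 3.2
```

play_rows(dp=[[-0.1, 0, -0.07], [-0.4, 0, -0.28], [-1.0, 0, -0.7], [-1.8, 0, -1.3], [-2.4, 0, -1.9]], rot=[[0, 0, 0], [0, 0, 0], [0, 0, 0], [0, 0, 0], [0, 0, 0]])

```text
clock: 18.55
eef_pos: [483.5, -33.4, 36.7]
tcp_rot: [-3.141, -0.61, -0.063]
contact_force: [-0.5, -0.2, 0.2]
opening: -0.001
grasp_force: 0.0
```

```bash
python3 - <<'E'
from h import *
knob('top15.png'); d=np.load('pics/top15.npz'); a0=np.load('pics/top13.npz')
hsv=cv2.cvtColor(d['color'],cv2.COLOR_RGB2HSV)
H=np.array([626.8,142.6])
# bar row at several radii: column profile of low saturation
for rr in (60,90,110,135,150,200,225,235):
    v=[]
    for t in np.arange(-3,6.1,1):
        a=np.radians(-92.5-t);p=proj(d,[*(H+rr*np.array([np.cos(a),np.sin(a)])),50]); v.append(int(cv2.getRectSubPix(hsv[...,1],(1,1),tuple(map(float,p)))[0,0]))
    print(rr,v)
df=cv2.absdiff(d['color'],np.load('pics/top1.npz')['color']).max(2)
for n,p in dict(saltbox=(350,178),egg=(408,213),timer=(410,260),mug=(118,175),flour=(170,173),jarA=(267,174),jarB=(291,177)).items():
    u,v=p; print(n,(df[v-14:v+14,u-14:u+14]>50).sum())
E
```

```text
[ 4  1  4  4 12] [241.5 164.5] [670.06204567  92.35216419 168.        ]
60 [108, 82, 57, 43, 29, 20, 37, 54, 72, 91]
90 [128, 121, 79, 36, 23, 14, 60, 104, 123, 139]
110 [143, 131, 80, 44, 20, 49, 81, 118, 131, 139]
135 [141, 131, 103, 44, 20, 57, 113, 140, 139, 137]
150 [118, 115, 81, 30, 22, 89, 126, 138, 139, 137]
200 [141, 142, 123, 39, 48, 115, 140, 141, 137, 140]
225 [29, 31, 26, 20, 30, 122, 142, 140, 141, 142]
235 [113, 80, 31, 12, 50, 133, 144, 142, 144, 140]
saltbox 0
egg 0
timer 0
mug 0
flour 0
jarA 0
jarB 0
```

```bash
python3 -c "
from rig import r
print(r.sign_off())"
```

```text
the job is handed in; nothing more can be done
None
```

The pepper mill stands in the left bay on its mat and was never lifted, the bar is shut against its stop, the other objects show no movement in the top view, and the job was handed in at about 18.6 s (no score was returned).

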